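# Take a lamp column off the drying rod and lay it groove up against the stop

## Task

Slide the hexagonal clay column that hangs on the rack's rod nearer the ware board off the rod's open end, and lay it on the board without dropping it. Roll it over flat by flat until its grooved face is level on top, then push it up against the board's stop strip so that it lies flush along it, ready for an inlay. Leave the other column on its rod and everything else where it stands.

Things in the scene. Friction and masses are not known exactly. Their poses are not given: they have to be found in the camera images.
- column_a_center (a point): Centre of one of two alike hexagonal bisque clay columns (hollow sleeves): 100 mm long, 60 mm across flats, 69 across corners, faces 35 mm wide, six-sided bore 32 mm across flats, wall 14 mm, about 0.4 kg. One face only has a full-length groove 16 mm wide, 4 mm deep; the other five are plain. x runs along the bore; z points out of the grooved face. Either column may be on either rod.
- column_b_center (a point): Centre of the other column, same shape and axes. At the start each hangs loose on its rod, a corner on top, so two flats stand upright at its sides; its x is along the rod, its centre 9 mm below the rod's axis (raised 9 mm, the rod is midway in the bore). The groove is in one of the two downward faces: one of them in column a, the other in column b.
- rack: Blue drying rack, fixed: an upright plate 270 mm wide, 150 high, on a base plate 12 mm thick that reaches 140 mm forward. Origin on the table under the middle of the plate's front face; x points from the rods' open ends to the plate (away from the robot), y left. Two level steel rods stand out to -x at y = -75 and +75 mm, 135 mm above the table. The one at y = -75 is nearer the ware board.
- rod_near_end (a point): Centre of the open end of the rod nearer the ware board, axes as the rack's. The rod is 16 mm thick and runs 140 mm from here along +x to the plate, which closes that end. A column is clear of the rod once its centre is more than 50 mm out from here along -x.
- rod_far_end (a point): Centre of the open end of the other rod, of the same size; axes as the rack's.
- board: Plywood ware board, fixed to the table, 280 mm (its x) by 300 mm (its y), 18 mm thick. Origin on the table under its centre, z up. The stop strip runs along its whole -y edge (away from the rack). A column lying on a flat on it has its centre at z = 48 mm, and with its corner against the strip at y = -95 mm. A brush lies along its far edge, near x = +115 mm.
- stop (a point): Middle of the stop strip's inner face, at the board's top: board y = -130 mm, z = 18 mm; axes as the board's. The wooden strip is 20 mm wide and rises 36 mm above the board.
- brush: Bystander: brush 170 mm long lying along the board's far edge; leave it.
- mug: Bystander: white mug, 76 mm wide, 90 mm high, upright; origin under its centre.
- jar: Bystander: clear jar, 70 mm wide, 100 mm high, upright; origin under its centre.
- bowl: Bystander: white bowl, 130 mm wide, 60 mm high; origin under its centre.
- vase: Bystander: terracotta vase, 84 mm wide, 140 mm high, upright; origin under its centre.
- spatula: Bystander: spatula lying on the table.
- clay_block: Bystander: grey block of clay, 100 x 130 x 70 mm; origin under its centre.
There are look-alikes about, which are no part of the job. Leave any purple or turquoise look-alike of the part that bears column_a_center alone. What is shaped like the part that bears column_b_center but pink is not meant.

How it is judged:
On the way, in this order (a step that is already met when the one before it is completed fails the run):
1. the column from the rod nearer the board is clear of that rod's open end, in the air (((x of column_a_center in the frame of rack below -0.19 m and height (world z) of column_a_center above 0.05 m and distance of column_b_center from where it was at the start of the episode below 0.03 m and y of column_b_center in the frame of rack above 0 m) or (x of column_b_center in the frame of rack below -0.19 m and height (world z) of column_b_center above 0.05 m and distance of column_a_center from where it was at the start of the episode below 0.03 m and y of column_a_center in the frame of rack above 0 m))), for 0.1 s.
2. it lies released on a flat on the board, its groove not yet on top (((z of column_a_center in the frame of board between 0.044 and 0.053 m and x of column_a_center in the frame of board between -0.13 and 0.13 m and y of column_a_center in the frame of board between -0.13 and 0.15 m and linear speed of column_a below 0.03 m/s and angular speed of column_a below 0.3 rad/s and contact force between the fingers and column_a below 0.1 N and angle between column_a_center's own z axis and vertical above 0.8 rad and distance of column_b_center from where it was at the start of the episode below 0.03 m and y of column_b_center in the frame of rack above 0 m) or (z of column_b_center in the frame of board between 0.044 and 0.053 m and x of column_b_center in the frame of board between -0.13 and 0.13 m and y of column_b_center in the frame of board between -0.13 and 0.15 m and linear speed of column_b below 0.03 m/s and angular speed of column_b below 0.3 rad/s and contact force between the fingers and column_b below 0.1 N and angle between column_b_center's own z axis and vertical above 0.8 rad and distance of column_a_center from where it was at the start of the episode below 0.03 m and y of column_a_center in the frame of rack above 0 m))), for 0.2 s.
3. it has been rolled and lies on the board with its groove on top (((z of column_a_center in the frame of board between 0.044 and 0.053 m and x of column_a_center in the frame of board between -0.13 and 0.13 m and y of column_a_center in the frame of board between -0.13 and 0.15 m and linear speed of column_a below 0.03 m/s and angular speed of column_a below 0.3 rad/s and angle between column_a_center's own z axis and vertical below 0.12 rad and distance of column_b_center from where it was at the start of the episode below 0.03 m and y of column_b_center in the frame of rack above 0 m) or (z of column_b_center in the frame of board between 0.044 and 0.053 m and x of column_b_center in the frame of board between -0.13 and 0.13 m and y of column_b_center in the frame of board between -0.13 and 0.15 m and linear speed of column_b below 0.03 m/s and angular speed of column_b below 0.3 rad/s and angle between column_b_center's own z axis and vertical below 0.12 rad and distance of column_a_center from where it was at the start of the episode below 0.03 m and y of column_a_center in the frame of rack above 0 m))), for 0.2 s.
At the end, for the whole second after the job is handed in: The column that hung on the rod nearer the board lies at rest on a flat on the board, its grooved face up (within 0.12 rad of level), its corner within 7 mm of the stop strip and its length along the strip (within 0.1 rad); the other column still hangs on its own rod, within 30 mm of where it was (((z of column_a_center in the frame of board between 0.044 and 0.053 m and x of column_a_center in the frame of board between -0.13 and 0.13 m and y of column_a_center in the frame of board between -0.13 and 0.15 m and linear speed of column_a below 0.03 m/s and angular speed of column_a below 0.3 rad/s and angle between column_a_center's own z axis and vertical below 0.12 rad and y of column_a_center in the frame of board below -0.0884 m and angle between the x axis of column_a and the x axis of board, either way round below 0.1 rad and distance of column_b_center from where it was at the start of the episode below 0.03 m and y of column_b_center in the frame of rack above 0 m) or (z of column_b_center in the frame of board between 0.044 and 0.053 m and x of column_b_center in the frame of board between -0.13 and 0.13 m and y of column_b_center in the frame of board between -0.13 and 0.15 m and linear speed of column_b below 0.03 m/s and angular speed of column_b below 0.3 rad/s and angle between column_b_center's own z axis and vertical below 0.12 rad and y of column_b_center in the frame of board below -0.0884 m and angle between the x axis of column_b and the x axis of board, either way round below 0.1 rad and distance of column_a_center from where it was at the start of the episode below 0.03 m and y of column_a_center in the frame of rack above 0 m))); the robot touches nothing.
It fails at once if the brush, mug, jar, bowl, vase, spatula or clay block is disturbed (moved more than 40 mm) (distance of any of mug, jar, bowl, vase, spatula, clay_block, brush from where it was at the start of the episode above 0.04 m).
It fails at once if a column is dropped (moves faster than 0.7 m/s while the fingers do not touch it) ((linear speed of column_a above 0.7 m/s and contact force between the fingers and column_a below 0.05 N) or (linear speed of column_b above 0.7 m/s and contact force between the fingers and column_b below 0.05 N)).
It also fails if it takes over 72 s, if anything falls off the work surface, if the arm or the gripper's body presses on something with over 40 N, if the wrist force passes 120 N, or if a joint passes its speed limit or range.

## Robot

A 6-joint arm with a two-finger parallel gripper is mounted at the origin on the work surface. World frame = base frame: x ahead of the robot, y to its left, z up, the work surface at z = 0. Lengths are in m, angles in rad, forces in N, time in s.
With the tool pointing down it reaches from about 0.35 to 0.85 m from the base axis. Payload 8.1 kg.
Tool frame: the origin (TCP) lies at the very end of the fingers, on their centre line; the grasp point (between the pads) lies 19 mm behind it; z points along the fingers, y is the direction in which the jaws open and shut (so a half turn about z gives the same grasp; the last joint's range is limited). The gripper opens to 93 mm and grips with 3 to 60 N. Pads are 15 mm wide; open, the fingers measure 128 mm over their backs; the gripper's body (75 mm by 188 mm) begins 65 mm behind the grasp point.
Start: joints at [-1.21, 0.13, 1.488, -0, 1.523, -0.085], TCP at [0.259, -0.541, 0.219] pointing down, gripper open.
Joint ranges: [-2.96, 2.96], [-0.89, 2.26], [0.02, 2.5], [-1.34, 4.48], [0, 2.73], [-2.66, 2.66]. Speed limits (rad/s): [2.39, 2.39, 2.79, 3.14, 3.14, 3.14].

## Interface

Orientations are given as a unit quaternion [x, y, z, w].
In Python, from workcell import arm gives the robot as it stands. Calls block until the motion is done:
- arm.move_ptp(position, orientation): joint-space move of the TCP to a pose.
- arm.servo_line(position, rotation=None, velocity=0.15): straight line of the TCP; rotation=None keeps the orientation; velocity is the mean speed in m/s.
- arm.goto_joints(angles): joint-space move.
- arm.ungrasp() and arm.close_gripper(grasp_force=None): open the fingers fully, or close them until they stop; grasp_force is the grip in N (None keeps the last).
- arm.dwell(seconds).
- arm.inverse_kinematics(position, orientation): joint angles nearest the present ones, or None.
- arm.read_camera(name): name is "scene" or "top" or "wrist"; returns a dict with "image" (400x640x3 uint8, red, green, blue), "K" (3x3 intrinsics, pixels), "R" (3x3) and "t" (3): a world point X has camera coordinates R X + t. Camera axes: x right, y down, z forward; pixel columns grow to the right and rows downward; lengths in m; the calibration is good to about 2 mm. A picture is of the moment at which its call begins. There is no depth.
A pose or a line that the arm cannot do raises arm.Unreachable and nothing moves.
- arm.hand_in(): hands the job in, once; it reports no verdict.
Readings, each from a call of its own:
- arm.get_time(): time.
- arm.get_qpos(): joint angles.
- arm.get_joint_velocities(): joint speeds.
- arm.get_joint_torque(): joint torques, N m.
- arm.get_tool_pos(): TCP position.
- arm.get_orientation(): TCP orientation.
- arm.get_force(): force on the tool from outside, world axes, zero at the start.
- arm.get_torque(): the same for the moment, N m.
- arm.get_finger_gap(): finger opening in m.
Only numpy, scipy, OpenCV 4.12 (cv2) and the standard library are available. Lean on these libraries where they do the work, as an engineer would, in place of code of your own. Each camera call takes 0.05 s, during which the arm holds its last target.

## Working session

There is one attempt and no reset: what is moved stays moved. The work goes in short steps, each a Python script; the robot and the scene stay as the last script left them, time stands still between calls to the robot, and variables do not carry over. Pictures are saved under pics/ and viewed, and the job is handed in when it is done.

```bash
ls; mkdir -p pics; cat > h.py <<'E'
import numpy as np, cv2, pickle
from workcell import arm
def snap(cam, name):
    d=arm.read_camera(cam)
    cv2.imwrite(f'pics/{name}.png', d['image'][:,:,::-1])
    pickle.dump(d,open(f'pics/{name}.pkl','wb'))
    return d
def load(name): return pickle.load(open(f'pics/{name}.pkl','rb'))
def proj(d,X):
    X=np.atleast_2d(X); c=X@d['R'].T+d['t']; p=c@d['K'].T; return p[:,:2]/p[:,2:]
def atz(d,u,v,z):
    r=d['R'].T@np.linalg.solve(d['K'],[u,v,1.]); o=-d['R'].T@d['t']
    return o+r*(z-o[2])/r[2]
def crop(name,u0,v0,u1,v1,out):
    im=cv2.imread(f'pics/{name}.png')[v0:v1,u0:u1]; s=min(800/im.shape[1],600/im.shape[0])
    cv2.imwrite(f'pics/{out}.png',cv2.resize(im,None,fx=s,fy=s,interpolation=cv2.INTER_CUBIC)); print(s)
E
python3 - <<'E'
from h import *
for c in ['scene','top','wrist']:
    d=snap(c,c+'0'); print(c,d['K'][0,0],-d['R'].T@d['t'],d['R'][2])
E
```

```text
pics
scene 462.80398237793895 [ 1.29691627 -0.11137533  1.48476015] [-0.51151597  0.09064627 -0.85447918]
top 411.3207572842506 [0.35331773 0.03432731 1.53647192] [ 0.09737013  0.01366658 -0.9951544 ]
wrist 329.7050539287309 [ 0.32523164 -0.51045879  0.3847691 ] [-0.23771213 -0.11264381 -0.964782  ]
```

View pics/scene0.png

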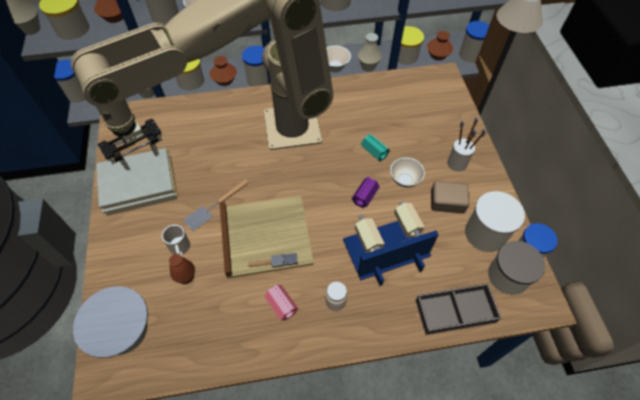

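View pics/top0.png

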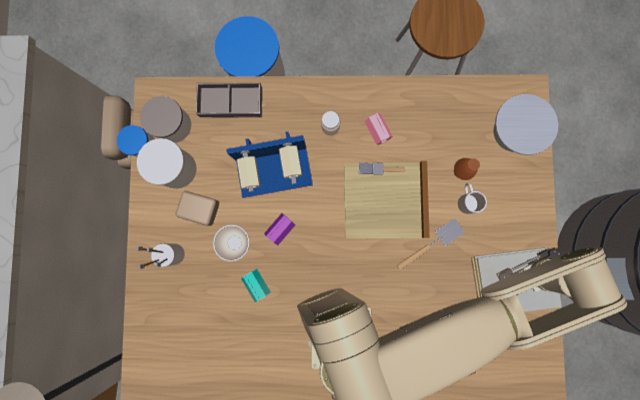

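View pics/wrist0.png

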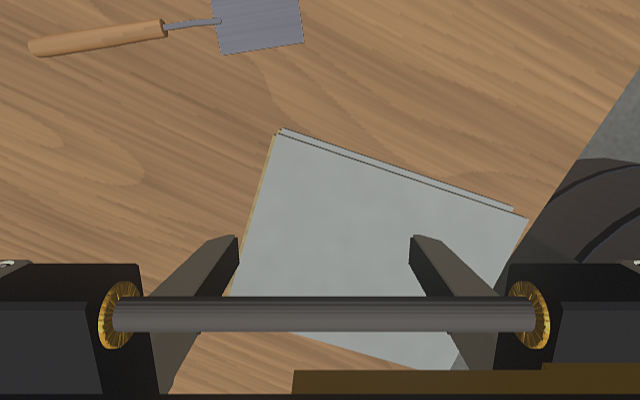

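```bash
python3 - <<'E'
from h import *
crop('top0',220,120,330,205,'c_rack_top'); crop('scene0',330,190,450,285,'c_rack_scene'); crop('top0',335,150,440,245,'c_board_top')
d=load('top0'); print(atz(d,320,200,0),atz(d,384,200,0.018))
E
```

```text
7.0588235294117645
6.315789473684211
6.315789473684211
[0.49938352 0.075647   0.        ] [ 0.49687297 -0.16178402  0.018     ]
```

View pics/c_rack_top.png

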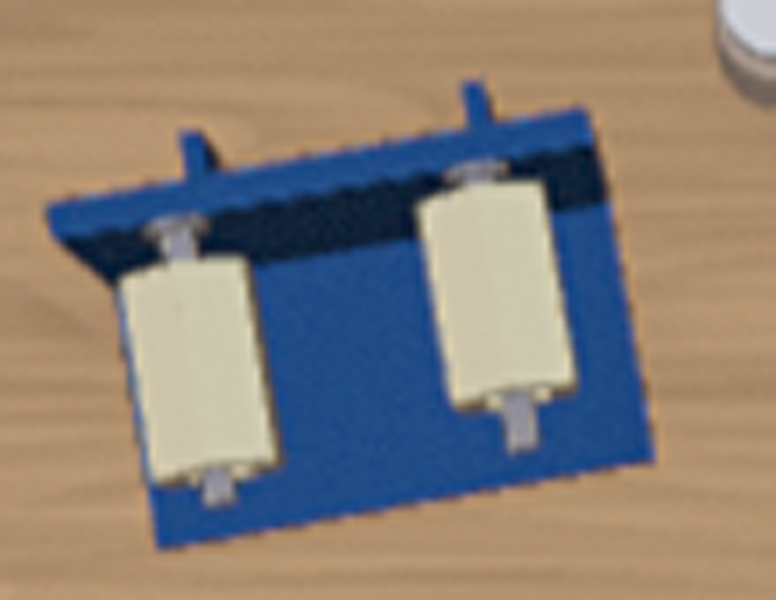

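View pics/c_rack_scene.png

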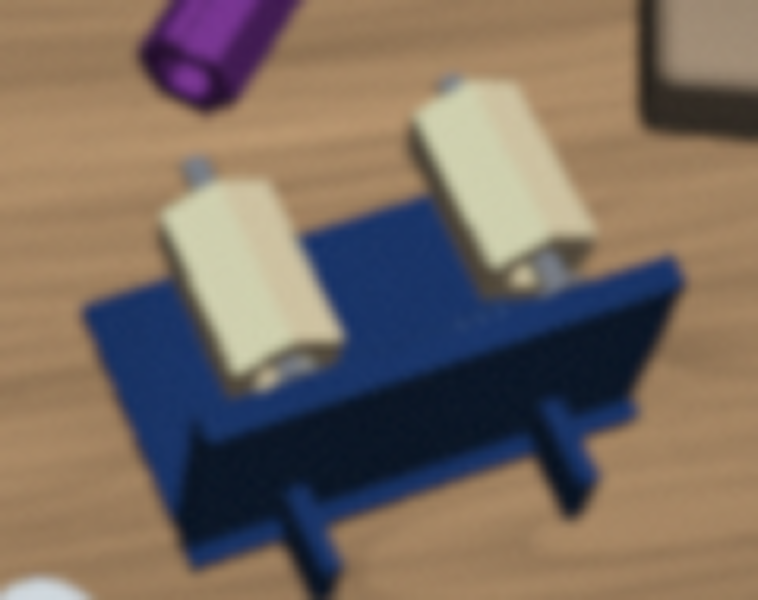

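View pics/c_board_top.png

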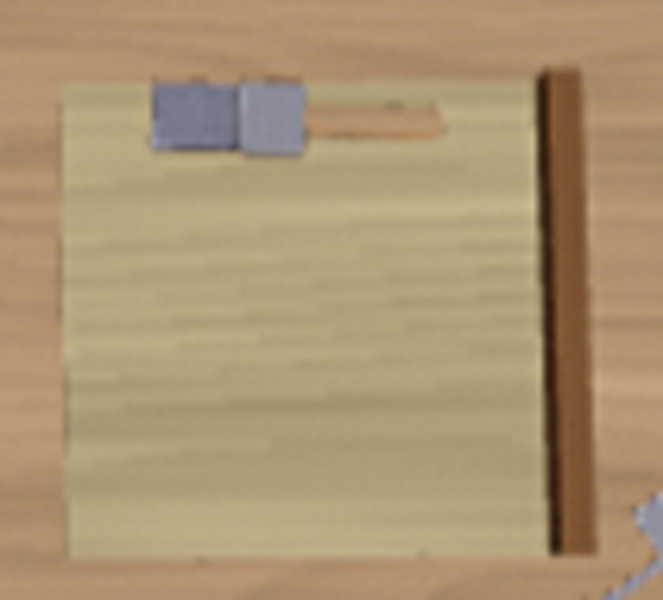

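```bash
cat > fit.py <<'E'
from h import *
from scipy.optimize import least_squares
d=load('top0'); s=load('scene0')
def fit(obs,x0):
    def T(p,X):
        c,sn=np.cos(p[2]),np.sin(p[2]); return np.array([p[0]+c*X[0]-sn*X[1],p[1]+sn*X[0]+c*X[1],X[2]])
    f=lambda p: np.concatenate([proj(cam,T(p,X))[0]-uv for cam,uv,X in obs])
    r=least_squares(f,x0,loss='soft_l1'); print(r.x,np.round(f(r.x).reshape(-1,2),1).tolist()); return r.x
t=lambda u,v:np.array([220+u/7.0588,120+v/7.0588])
q=lambda u,v:np.array([330+u/6.3158,190+v/6.3158])
b=lambda u,v:np.array([335+u/6.3158,150+v/6.3158])
rack=fit([(d,t(158,547),(-.14,.135,.012)),(d,t(653,461),(-.14,-.135,.012)),
 (d,t(522,450),(-.14,-.075,.135)),(d,t(218,503),(-.14,.075,.135)),
 (d,t(65,240),(0,.135,.15)),(d,t(600,148),(0,-.135,.15)),
 (s,q(85,308),(-.14,-.135,.012)),(s,q(198,160),(-.14,-.075,.135)),(s,q(450,80),(-.14,.075,.135))],[.6,.2,0.1])
board=fit([(d,b(62,83),(.14,.15,.018)),(d,b(68,556),(-.14,.15,.018)),(d,b(550,553),(-.14,-.13,.018)),(d,b(539,76),(.14,-.13,.018)),
 (d,b(549,74),(.14,-.13,.054))],[.5,-.16,0.])
np.save('poses.npy',[rack,board])
# column in top: projected ends of corner ridge (crop): near col
E
python3 fit.py; python3 - <<'E'
from h import *
d=load('top0')
for u,v,z in [(482,182,.16),(515,395,.16),(186,265,.16),(218,470,.16)]: print(atz(d,220+u/7.0588,120+v/7.0588,z))
E
```

```text
[0.66894779 0.2592409  0.16482005] [[-1.1, -0.0], [0.1, 0.1], [-0.2, -0.0], [-0.1, -0.3], [-2.6, -0.5], [-0.9, -0.6], [-2.7, -1.4], [-2.4, -0.0], [-1.7, 0.3]]
[ 0.49672179 -0.16858867  0.00282294] [[0.1, -0.1], [-0.1, 0.2], [0.0, 0.3], [-0.3, 0.4], [0.2, -1.1]]
[0.67025372 0.17938614 0.16      ]
[0.56622659 0.16283915 0.16      ]
[0.63025589 0.32210604 0.16      ]
[0.53052938 0.30507009 0.16      ]
```

```bash
cat >> h.py <<'E'
from scipy.spatial.transform import Rotation as Rot
def T_ct():
    d=load('wrist0'); Rt=Rot.from_quat(np.load('q0.npy')).as_matrix(); p=np.load('p0.npy')
    cam=-d['R'].T@d['t']
    return Rt.T@(cam-p), Rt.T@d['R'].T   # cam pos in tool, cam axes in tool (cols)
E
python3 - <<'E'
from h import *
np.save('q0.npy',arm.get_orientation()); np.save('p0.npy',arm.get_tool_pos())
print(np.load('q0.npy'),Rot.from_quat(np.load('q0.npy')).as_matrix().round(3))
c,R=T_ct(); print(c,R.round(3)); print(arm.get_time(),arm.get_finger_gap(),arm.get_force())
# look pose candidates
rack,board=np.load('poses.npy')
yaw=rack[2]
tgt=np.array([.56,.162,.12])
c_,s_=np.cos(yaw),np.sin(yaw)
for cand in [(-.30,0,.25),(-.30,0,.2),(-.25,0,.28),(-.22,0,.28)]:
    cam=tgt+np.array([c_*cand[0],s_*cand[0],cand[2]-.12])
    f=tgt-cam; f/=np.linalg.norm(f); 
    for sg in (1,-1):
        r=sg*np.array([-s_,c_,0]); r=-r
        dn=np.cross(f,r); Rc=np.c_[r,dn,f]; Rt=Rc@R.T; p=cam-Rt@c
        qq=Rot.from_matrix(Rt).as_quat()
        print(cand,sg,p.round(3),qq.round(3).tolist(),arm.inverse_kinematics(p,qq))
E
```

```text
[ 9.75260733e-01  2.21056604e-01 -9.92241410e-05 -6.85489022e-04] [[ 0.902  0.431 -0.   ]
 [ 0.431 -0.902  0.001]
 [ 0.    -0.001 -1.   ]]
[ 0.07329293  0.0009934  -0.16691646] [[ 0.001 -0.965 -0.263]
 [ 1.     0.001  0.   ]
 [-0.    -0.263  0.965]]
0.15 0.09315300411155289 [-0.44007408  0.33146065  0.07093686]
(-0.3, 0, 0.25) 1 [0.417 0.139 0.154] [0.753, 0.062, 0.653, -0.054] None
(-0.3, 0, 0.25) -1 [0.438 0.141 0.203] [-0.074, 0.898, 0.036, 0.432] None
(-0.3, 0, 0.2) 1 [0.429 0.141 0.128] [0.703, 0.058, 0.707, -0.059] None
(-0.3, 0, 0.2) -1 [0.443 0.141 0.179] [-0.071, 0.864, 0.041, 0.497] None
(-0.25, 0, 0.28) 1 [0.449 0.145 0.16 ] [0.803, 0.066, 0.59, -0.049] None
(-0.25, 0, 0.28) -1 [0.478 0.147 0.205] [-0.076, 0.93, 0.03, 0.358] None
(-0.22, 0, 0.28) 1 [0.471 0.148 0.152] [0.82, 0.068, 0.566, -0.047] None
(-0.22, 0, 0.28) -1 [0.503 0.151 0.196] [-0.077, 0.94, 0.027, 0.33] [ 0.21980057 -0.78964011  2.4080428  -0.04619559  0.8487608  -1.49659272]
```

```bash
python3 - <<'E'
from h import *
c,R=T_ct(); rack,board=np.load('poses.npy'); yaw=rack[2]
tgt=np.array([.56,.162,.12]); c_,s_=np.cos(yaw),np.sin(yaw)
ok=None
for cx,cz in [(-.24,.33),(-.22,.33),(-.22,.31),(-.22,.3),(-.22,.28)]:
    cam=tgt+np.array([c_*cx,s_*cx,cz-.12]); f=tgt-cam; f/=np.linalg.norm(f)
    r=np.array([s_,-c_,0])*-1; r=np.array([-s_,c_,0]); 
    dn=np.cross(f,r); 
    Rt=np.c_[r,dn,f]@R.T; p=cam-Rt@c; q=Rot.from_matrix(Rt).as_quat(); j=arm.inverse_kinematics(p,q)
    print(cx,cz,p,j)
    if j is not None: break
arm.goto_joints(j); snap('wrist','w1'); print(arm.get_time())
E
```

```text
-0.24 0.33 [0.47469631 0.14670088 0.23141537] [ 0.21995495 -0.81787903  2.3218603  -0.03539404  1.05291928 -1.50656533]
2.7417
```

View pics/w1.png

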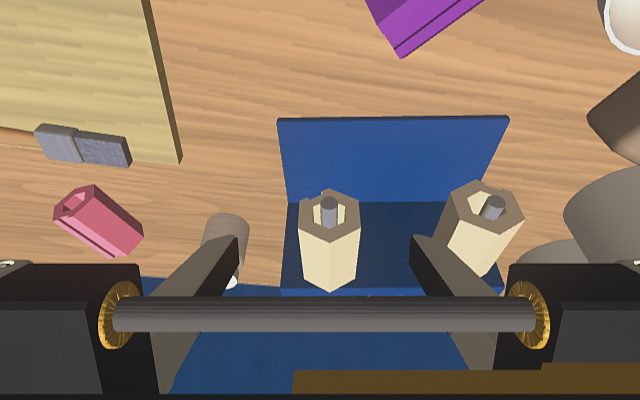

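```bash
python3 - <<'E'
from h import *
crop('w1',270,170,390,260,'w1c')
crop('w1',420,170,540,260,'w1d')
im=cv2.imread('pics/w1c.png'); cv2.imwrite('pics/w1c.png',cv2.rotate(im,cv2.ROTATE_180))
im=cv2.imread('pics/w1d.png'); cv2.imwrite('pics/w1d.png',cv2.rotate(im,cv2.ROTATE_180))
E
```

```text
6.666666666666667
6.666666666666667
```

View pics/w1c.png

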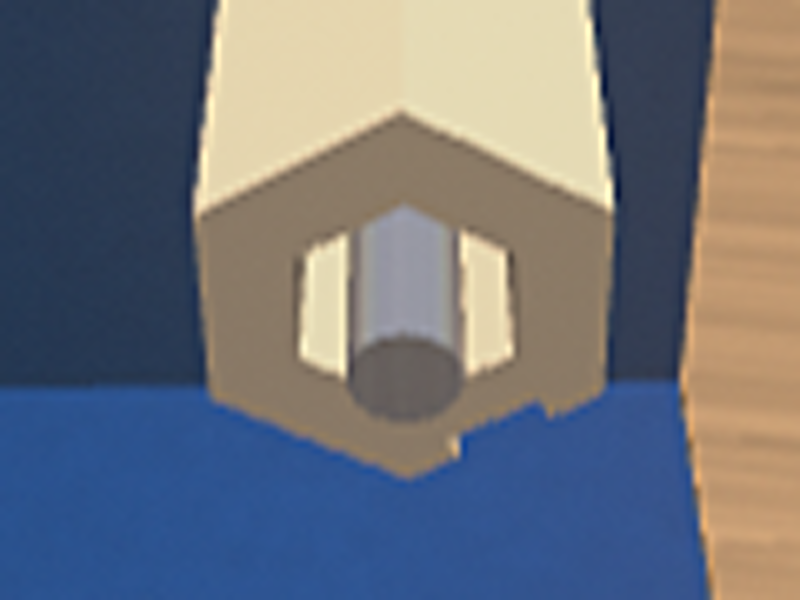

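View pics/w1d.png

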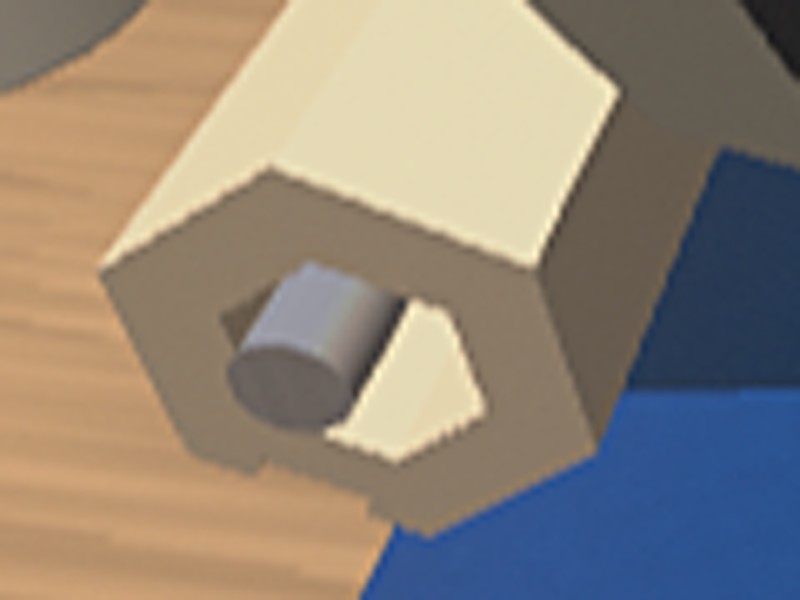

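```bash
python3 - <<'E'
from h import *
exec(open('fit.py').read().split("np.save")[0])
w=load('w1')
a=lambda u,v:np.array([u,v])
rack2=fit([(w,a(329.2,203.3),(-.14,-.075,.135)),(w,a(496.5,201.5),(-.14,.075,.135)),(w,a(277,117.5),(-.14,-.135,.012)),(w,a(509.5,114.5),(-.14,.135,.012)),
 (d,t(158,547),(-.14,.135,.012)),(d,t(653,461),(-.14,-.135,.012)),(d,t(522,450),(-.14,-.075,.135)),(d,t(218,503),(-.14,.075,.135))],rack)
np.save('poses.npy',[rack2,board])
e=atz(w,329.7,243.05,.1606); print(e)
c,s_=np.cos(rack2[2]),np.sin(rack2[2]); Rw=np.array([[c,-s_],[s_,c]])
print('rod end',rack2[:2]+Rw@[-.14,-.075],'col front in rack',Rw.T@(e[:2]-rack2[:2]))
print('top-cam front',Rw.T@(np.array([.5662,.1628])-rack2[:2]),Rw.T@(np.array([.67025,.17939])-rack2[:2]))
E
```

```text
[0.66894779 0.2592409  0.16482005] [[-1.1, -0.0], [0.1, 0.1], [-0.2, -0.0], [-0.1, -0.3], [-2.6, -0.5], [-0.9, -0.6], [-2.7, -1.4], [-2.4, -0.0], [-1.7, 0.3]]
[ 0.49672179 -0.16858867  0.00282294] [[0.1, -0.1], [-0.1, 0.2], [0.0, 0.3], [-0.3, 0.4], [0.2, -1.1]]
[0.66965591 0.25887682 0.16538439] [[0.1, -3.3], [-0.3, -1.7], [-1.4, 1.8], [2.2, 4.4], [-1.0, -0.2], [0.2, -0.1], [-0.1, -0.3], [-0.0, -0.5]]
[0.57421467 0.16738061 0.1606    ]
rod end [0.54391355 0.16185177] col front in rack [-0.10920212 -0.07453512]
top-cam front [-0.11786154 -0.07773376] [-0.01250005 -0.07850004]
```

```bash
cat >> h.py <<'E'
def Q(flip,yaw,tilt=0.):
    # tilt>0 = ccw seen from the robot (tip to -y, body to +y) ; rotation about local x by
    x=np.array([1.,0,0])*(-1 if flip else 1); z=np.array([0,0,-1.]); y=np.cross(z,x)
    R=Rot.from_matrix(np.c_[x,y,z])
    return (Rot.from_euler('z',yaw)*Rot.from_euler('x',-tilt)*R)
def tcp_for(center,rot,t=-.006):  # tcp when column centre is t.. tcp = center + t*ztool
    return np.asarray(center)+t*rot.as_matrix()[:,2]
def rk(x,y,z):
    r=np.load('poses.npy')[0]; c,s=np.cos(r[2]),np.sin(r[2]); return np.array([r[0]+c*x-s*y,r[1]+s*x+c*y,z])
def bd(x,y,z):
    r=np.load('poses.npy')[1]; c,s=np.cos(r[2]),np.sin(r[2]); return np.array([r[0]+c*x-s*y,r[1]+s*x+c*y,z])
YR,YB=np.load('poses.npy')[:,2]
E
python3 - <<'E'
from h import *
print(Q(0,0,.5236).as_matrix()[:,2])
for fl in (0,1):
    for nm,p,r in [('pre',rk(-.063,-.075,.22),Q(fl,YR)),('g',rk(-.063,-.075,.132),Q(fl,YR)),('out',rk(-.215,-.075,.141),Q(fl,YR)),
      ('p1',bd(-.02,0,.05),Q(fl,YB,.5236)),('p1h',bd(-.02,0,.15),Q(fl,YB,.5236)),('r1',bd(-.02,0,.05),Q(fl,YB,-.5236)),('r1h',bd(-.02,0,.15),Q(fl,YB,-.5236)),('p3',bd(-.02,-.075,.05),Q(fl,YB,.5236)),('push',bd(-.02,0,.05),Q(fl,YB+np.pi/2*(1 if fl else -1)))]:
        j=arm.inverse_kinematics(tcp_for(p,r),r.as_quat()); print(fl,nm,None if j is None else np.round(j,2))
E
```

```text
[ 0.         -0.50000106 -0.86602479]
0 pre [ 0.19  0.25  1.34 -0.    1.55  1.6 ]
0 g [ 0.19  0.3   1.45 -0.    1.4   1.6 ]
0 out [ 0.2  -0.12  1.87 -0.    1.39  1.61]
0 p1 [-0.06  0.02  2.02 -0.58  1.14  1.77]
0 p1h [-0.06 -0.12  1.95 -0.54  1.31  1.65]
0 r1 [-0.73  0.33  1.67  0.38  1.52  0.74]
0 r1h [-0.73  0.21  1.62  0.38  1.68  0.81]
0 p3 [-0.22  0.03  2.01 -0.59  1.06  1.64]
0 push None
1 pre [ 0.19  0.25  1.34 -0.    1.55 -1.54]
1 g [ 0.19  0.3   1.45 -0.    1.4  -1.54]
1 out [ 0.2  -0.12  1.87 -0.    1.39 -1.53]
1 p1 [-0.06  0.02  2.02 -0.58  1.14 -1.37]
1 p1h [-0.06 -0.12  1.95 -0.54  1.31 -1.49]
1 r1 [-0.73  0.33  1.67  0.38  1.52 -2.4 ]
1 r1h [-0.73  0.21  1.62  0.38  1.68 -2.33]
1 p3 [-0.22  0.03  2.01 -0.59  1.06 -1.5 ]
1 push None
```

```bash
python3 - <<'E'
from h import *
r=Q(1,YR); q=r.as_quat()
arm.move_ptp(rk(-.063,-.075,.20),q); snap('wrist','w2')
print(arm.get_time(),arm.get_force())
E
```

```text
4.0667 [-0.18232683 -0.16618363  0.55049808]
```

View pics/w2.png

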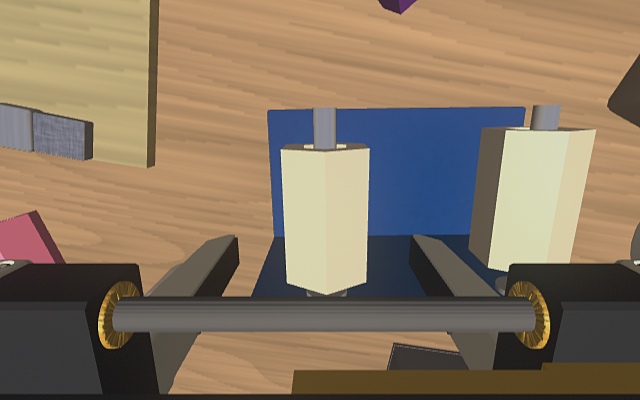

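```bash
python3 - <<'E'
from h import *
w=load('w2'); r=np.load('poses.npy')[0]; c,s=np.cos(r[2]),np.sin(r[2]); Rw=np.array([[c,-s],[s,c]])
for u,v in [(325,150),(325,294)]: print(Rw.T@(atz(w,u,v,.1606)[:2]-r[:2]))
arm.servo_line(rk(-.063,-.075,.132),velocity=.15)
print(arm.get_force()); arm.close_gripper(30); print(arm.get_finger_gap(),arm.get_force(),arm.get_time())
arm.servo_line(rk(-.063,-.075,.141),velocity=.05); print(arm.get_force(),arm.get_torque(),arm.get_time()); snap('wrist','w3')
E
```

```text
[-0.11183034 -0.07515452]
[-0.01075693 -0.07497775]
[ 0.35856263 -0.16968792  0.64550214]
0.0598041667429782 [-0.2646422   3.45230027  1.71942932] 5.3
[ 0.12902626 -0.04221117 -3.13689342] [ 0.10279335 -0.15893437 -0.01774499] 5.6333
```

View pics/w3.png

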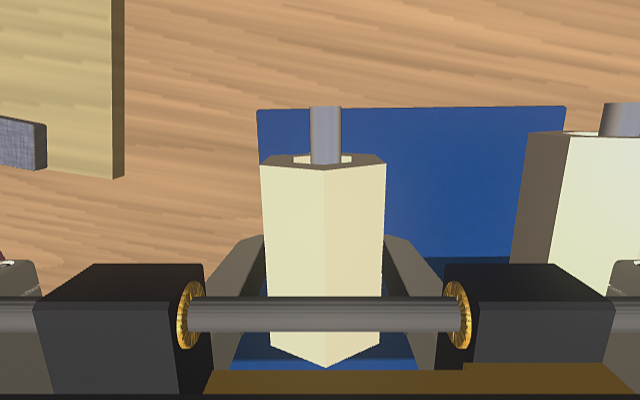

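The near column (image centre) is gripped across its side flats and lifted, and the rod is midway in its bore (326,150). I'll slide it out.

```bash
python3 - <<'E'
from h import *
arm.servo_line(rk(-.14,-.075,.141),velocity=.12); print(arm.get_force())
arm.servo_line(rk(-.225,-.075,.141),velocity=.12); print(arm.get_force()); arm.dwell(.1)
snap('wrist','w4'); print(arm.get_finger_gap(),arm.get_time())
E
```

```text
[ 0.54402029 -1.06182624 -3.46838925]
[-0.26529757  0.37915033 -3.16911629]
0.05979294878401294 7.4833
```

View pics/w4.png

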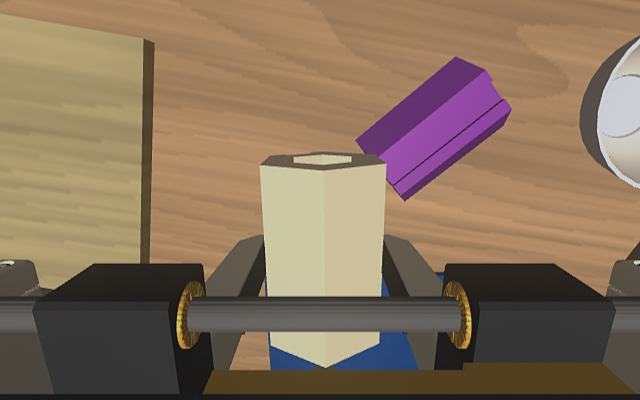

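```bash
cat >> h.py <<'E'
TL=np.pi/6
def place(x,y,tilt,t=-.006,zs=.052,fl=1):
    r=Q(fl,YB,tilt)
    arm.servo_line(tcp_for(bd(x,y,zs),r,t),r.as_quat(),velocity=.12)
    f0=arm.get_force(); z=zs
    while z>.0462:
        z-=.0006; arm.servo_line(tcp_for(bd(x,y,z),r,t),velocity=.02)
        f=arm.get_force()
        if f[2]-f0[2]>3: break
    print('contact z',z,f-f0,arm.get_torque(),arm.get_time())
    return r,z
E
python3 - <<'E'
from h import *
r=Q(1,YB,TL)
arm.servo_line(tcp_for(bd(-.02,.02,.12),r),r.as_quat(),velocity=.2); print(arm.get_time())
place(-.02,.02,TL); print(arm.get_finger_gap()); snap('wrist','w5'); snap('scene','s5')
crop('s5',200,170,340,290,'s5c')
E
```

```text
9.1083
contact z 0.047799999999999974 [-3.12554656  0.31214025  7.37178438] [ 0.28295727  0.32415878 -0.22120265] 11.575
0.05949285603661706
5.0
```

View pics/w5.png

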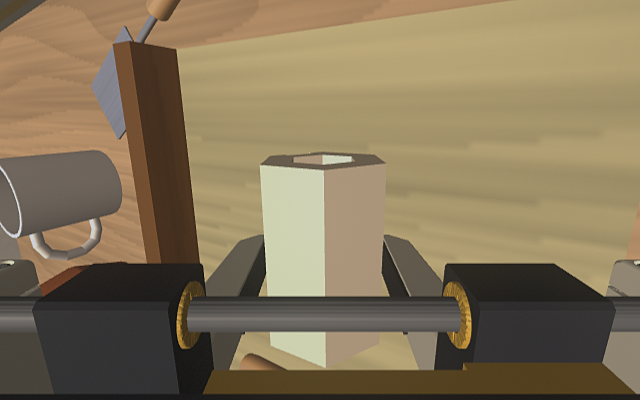

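View pics/s5c.png

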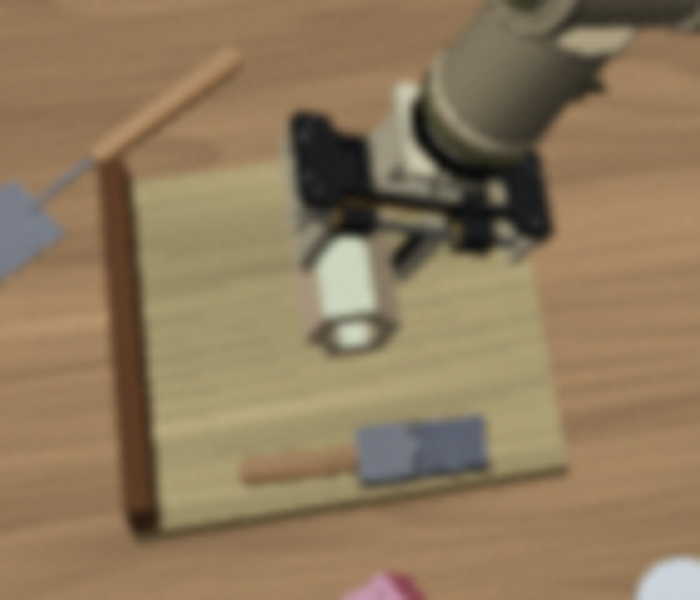

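```bash
cat >> h.py <<'E'
def release(r,back=.07):
    arm.ungrasp(); f=arm.get_force(); print('open',f,arm.get_finger_gap())
    p=arm.get_tool_pos(); arm.servo_line(p-back*r.as_matrix()[:,2],velocity=.15)
E
python3 - <<'E'
from h import *
r=Q(1,YB,TL)
release(r); arm.dwell(.1); print(arm.get_force(),arm.get_time())
snap('scene','s6'); snap('wrist','w6')
crop('s6',200,170,340,290,'s6c')
E
```

```text
open [-0.06526221 -0.05101361  0.0070952 ] 0.09315933562635699
[ 0.15522017  0.17964408 -0.27374294] 13.125
5.0
```

View pics/w6.png

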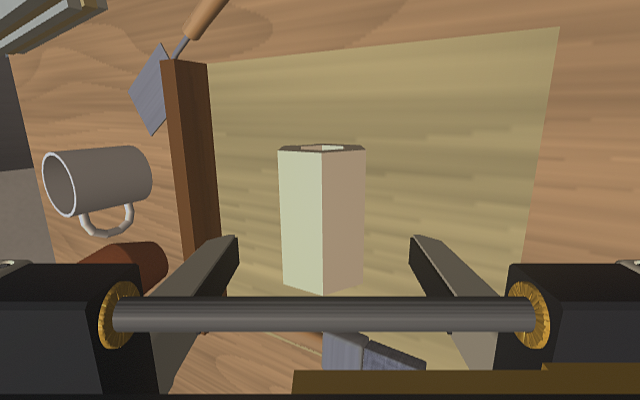

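View pics/s6c.png

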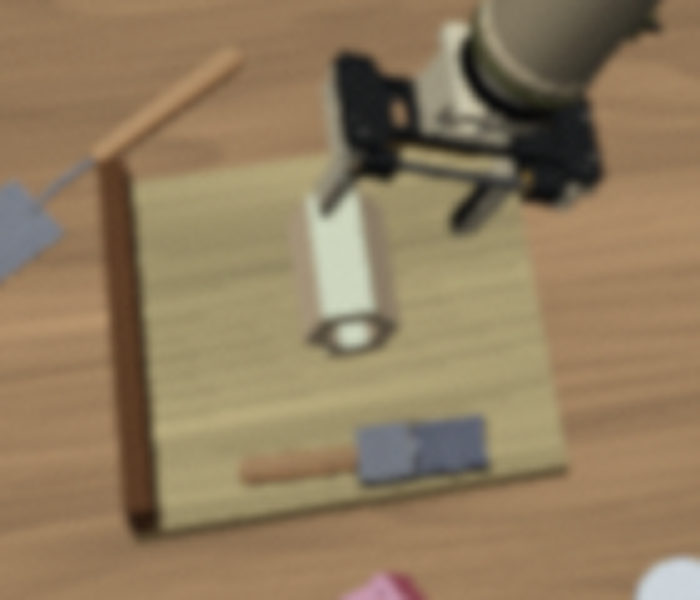

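```bash
cat >> h.py <<'E'
def regrasp(x,y,t=-.006,fl=1,tilt=-TL):
    r=Q(fl,YB,tilt)
    arm.move_ptp(tcp_for(bd(x,y,.048),r,-.085),r.as_quat()); print('pre',arm.get_time(),arm.get_joint_velocities().round(2))
    arm.servo_line(tcp_for(bd(x,y,.048),r,t),velocity=.12); print('down',arm.get_force(),arm.get_time())
    arm.close_gripper(30); print('gap',arm.get_finger_gap(),arm.get_force(),arm.get_time())
E
python3 - <<'E'
from h import *
regrasp(-.018,.02); snap('wrist','w7')
E
```

```text
pre 14.225 [ 0.04 -0.02  0.01 -0.   -0.   -0.  ]
down [-0.0424812  -0.42979961 -0.23328836] 15.0333
gap 0.05963093796710865 [-0.8140824  -1.36791407  1.55091037] 15.6667
```

View pics/w7.png

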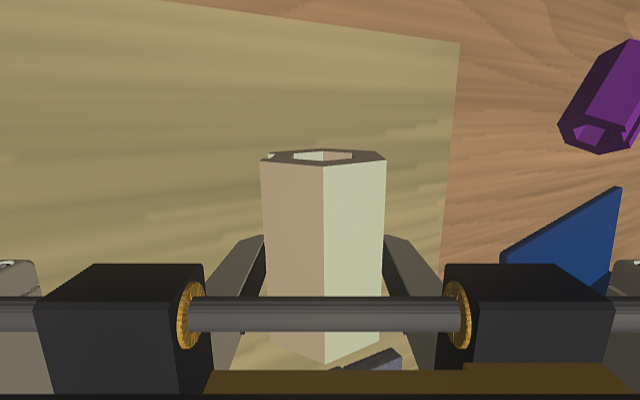

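Gap 59.6 mm, so the jaws are square on the flats. The groove notch (270,155) sits under the −y finger, as planned. Next comes the first 60° roll.

```bash
python3 - <<'E'
from h import *
r=Q(1,YB,-TL); arm.servo_line(tcp_for(bd(-.02,.02,.11),r),velocity=.12)
r=Q(1,YB,TL); arm.servo_line(tcp_for(bd(-.02,-.01,.10),r),r.as_quat(),velocity=.06); print(arm.get_time(),arm.get_force())
place(-.02,-.01,TL); print(arm.get_finger_gap()); release(r); arm.dwell(.1); print(arm.get_time())
snap('scene','s8'); snap('wrist','w8')
crop('s8',200,170,340,290,'s8c')
E
```

```text
17.5833 [ 0.00753175 -0.56168308 -3.0171644 ]
contact z 0.047799999999999974 [-2.08857571  0.96914653  3.64739546] [ 0.36436852  0.00873661 -0.13622428] 19.8833
0.05994616674985606
open [-0.24366287  0.24891092  0.19225486] 0.09303848749790072
21.3333
5.0
```

View pics/w8.png

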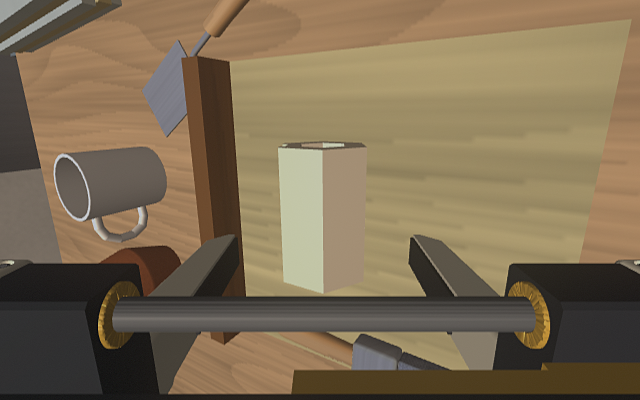

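View pics/s8c.png

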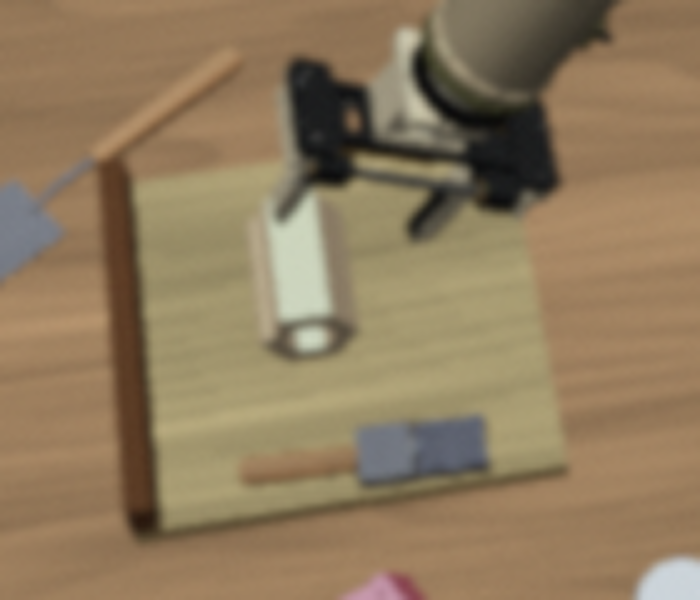

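```bash
python3 - <<'E'
from h import *
regrasp(-.018,-.01); snap('wrist','w9'); crop('w9',240,130,400,250,'w9c')
E
```

```text
pre 22.4 [ 0.04 -0.02  0.01  0.   -0.   -0.  ]
down [ 0.72663746 -0.82877835  0.33516824] 23.2083
gap 0.05965742495724749 [-0.43431924 -1.37085681  0.8433049 ] 23.8417
5.0
```

View pics/w9c.png

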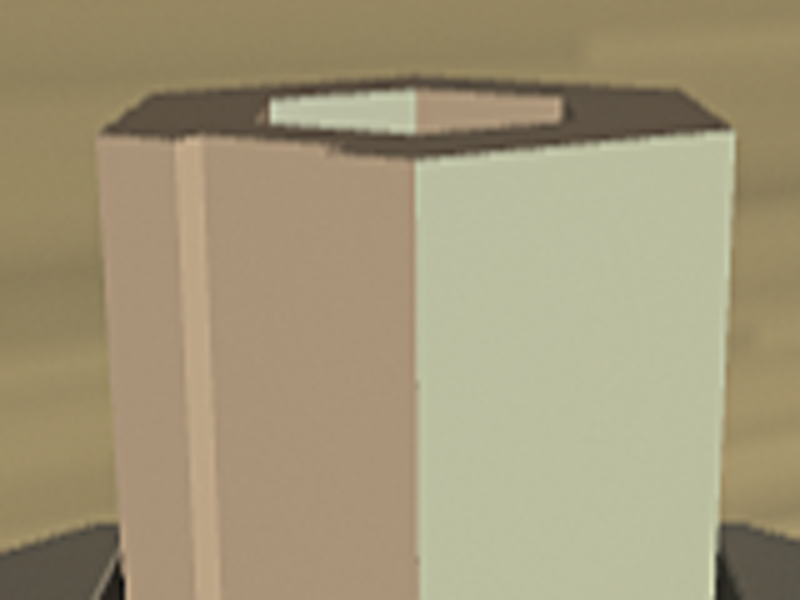

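The groove is now on the upper face on the −y side, its wall line at crop column ~195. One more 60° roll brings it to the top.

```bash
python3 - <<'E'
from h import *
r=Q(1,YB,-TL); arm.servo_line(tcp_for(bd(-.02,-.01,.11),r),velocity=.12)
r=Q(1,YB,TL); arm.servo_line(tcp_for(bd(-.02,-.07,.11),r),r.as_quat(),velocity=.08); print(arm.get_time(),arm.get_force())
place(-.02,-.07,TL); print(arm.get_finger_gap()); release(r,.11); arm.dwell(.1); print(arm.get_time())
snap('scene','s10'); snap('wrist','w10')
crop('s10',200,170,340,290,'s10c')
for fl,yy in [(0,YB+np.pi/2),(0,YB-np.pi/2),(1,YB+np.pi/2),(1,YB-np.pi/2)]:
    rr=Q(fl,yy); print(fl,yy,arm.inverse_kinematics(bd(-.02,0,.04),rr.as_quat()))
E
```

```text
25.7583 [ 0.22100106 -0.16172549 -2.72265853]
contact z 0.047799999999999974 [-2.749304   -0.22851983  4.93420264] [ 0.31384337  0.09219435 -0.14533665] 28.1417
0.05999334633321525
open [-0.23397759  0.33070986  0.26491142] 0.092784706917707
29.8583
5.0
0 1.5736192631204846 [-4.41445618e-01  4.27349442e-02  1.92223332e+00 -4.44089210e-16
  1.17662439e+00 -4.44268554e-01]
0 -1.5679733904693085 None
1 1.5736192631204846 None
1 -1.5679733904693085 [-4.41445618e-01  4.27349442e-02  1.92223332e+00 -4.44089210e-16
  1.17662439e+00 -4.44268554e-01]
```

View pics/w10.png

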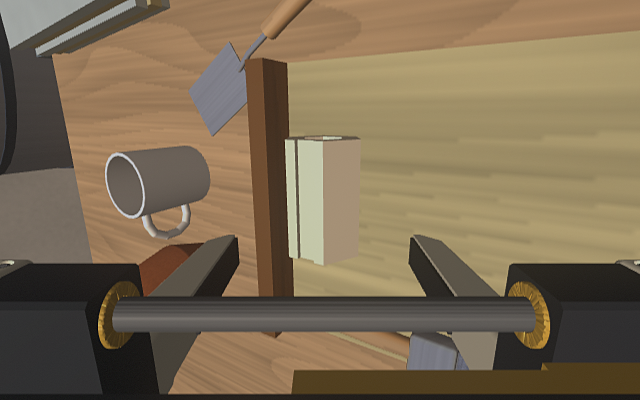

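View pics/s10c.png

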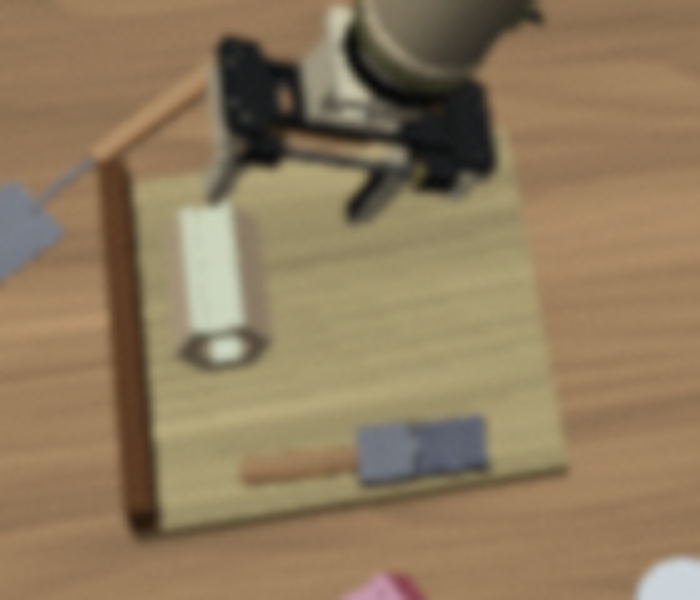

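The groove line at (298,195) lies on the top face, parallel to the strip and about 25 mm from it. I'll push with the fingers closed, jaws along the strip.

```bash
python3 - <<'E'
from h import *
r=Q(0,YB+np.pi/2); q=r.as_quat()
arm.move_ptp(bd(-.018,.01,.13),q); arm.close_gripper(); print(arm.get_finger_gap(),arm.get_time())
snap('top','t11'); snap('wrist','w11'); crop('t11',335,150,440,245,'t11c')
E
```

```text
0.0005660821588137218 32.425
6.315789473684211
```

View pics/w11.png

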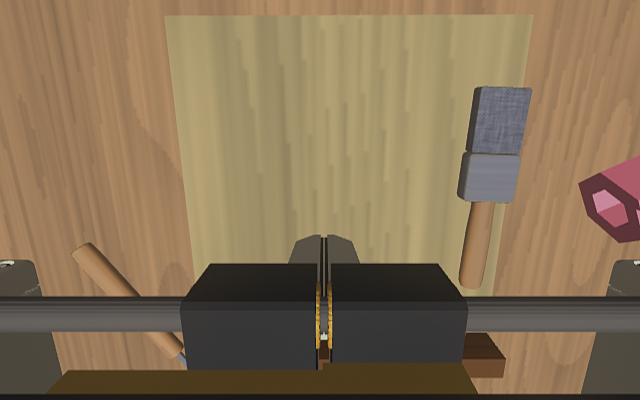

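```bash
python3 - <<'E'
from h import *
arm.servo_line(bd(-.018,.01,.030),velocity=.12); f0=arm.get_force()
arm.servo_line(bd(-.018,-.022,.030),velocity=.08)
y=-.022
while y>-.062:
    y-=.0015; arm.servo_line(bd(-.018,y,.030),velocity=.025); f=arm.get_force()-f0
    if abs(f[1])>7: break
    if int(round(-y*1e4))%60<15: print(round(y,4),f.round(2))
print('stop',y,f,arm.get_tool_pos(),arm.get_time())
snap('scene','s12'); crop('s12',200,170,340,290,'s12c')
E
```

```text
-0.025 [-0.21 -1.01  0.53]
-0.031 [0.28 1.56 0.17]
-0.037 [-0.29  1.18  1.08]
-0.043 [ 0.22  1.34 -0.37]
-0.049 [-1.41  4.77  1.52]
stop -0.050500000000000024 [-0.85886058 11.62054023  5.02004598] [ 0.47863822 -0.21732344  0.02986541] 38.8083
5.0
```

View pics/s12c.png

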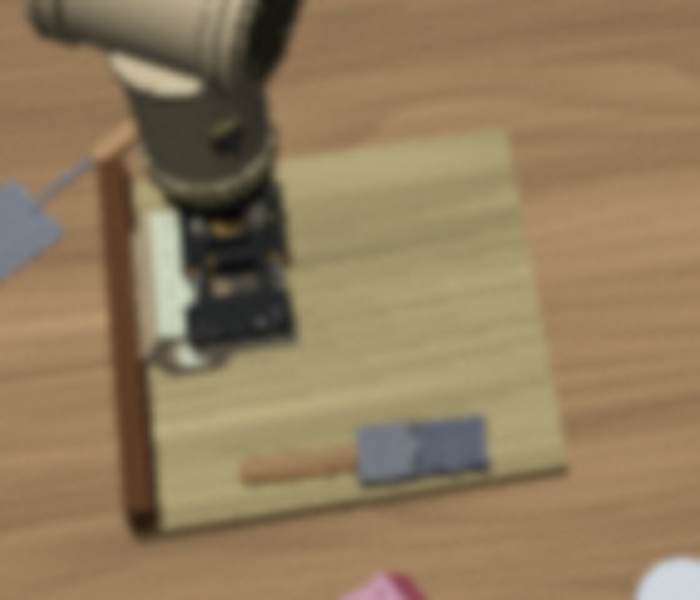

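```bash
python3 - <<'E'
from h import *
arm.servo_line(bd(-.018,.02,.030),velocity=.1); arm.servo_line(bd(-.018,.03,.16),velocity=.2)
r=Q(1,YB,0); arm.move_ptp(bd(-.09,-.05,.22),r.as_quat()); snap('wrist','w13'); snap('scene','s13'); snap('top','t13'); print(arm.get_time(),arm.get_force())
crop('s13',200,170,450,290,'s13c'); crop('w13',220,60,420,260,'w13c')
E
```

```text
42.2417 [-0.00252195  0.11372198 -0.3812573 ]
3.2
3.0
```

View pics/w13.png

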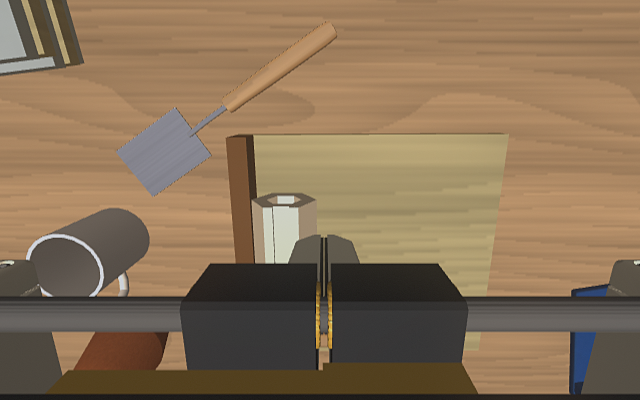

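View pics/s13c.png

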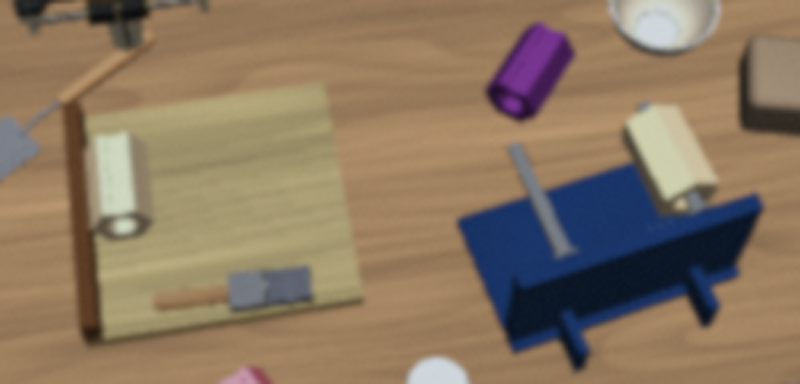

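```bash
python3 - <<'E'
from h import *
crop('w13',225,170,345,260,'w13c'); crop('t13',335,150,440,245,'t13c')
w=load('w13')
# predicted pixels of flush column's front-end corners (centre board x -.018,y -.095)
for y0 in (-.095,-.0884):
    print(y0,proj(w,np.array([bd(-.068,y0+dy,.048+dz) for dy,dz in [(-.0346,0),(-.0173,.03),(.0173,.03),(.0346,0)]])).round(1).tolist())
E
```

```text
6.666666666666667
6.315789473684211
-0.095 [[249.3, 202.8], [260.4, 211.1], [295.8, 211.1], [314.3, 202.8]]
-0.0884 [[255.5, 202.8], [267.1, 211.1], [302.5, 211.1], [320.5, 202.8]]
```

View pics/w13c.png

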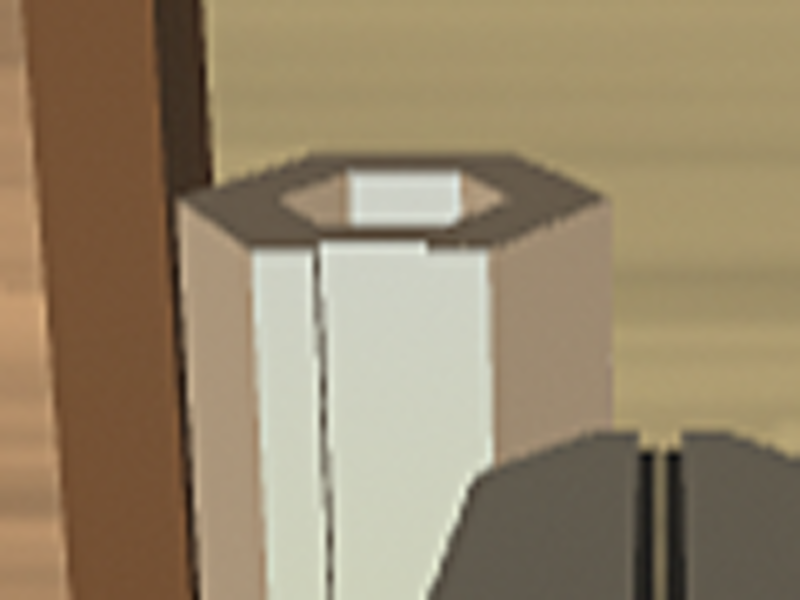

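View pics/t13c.png

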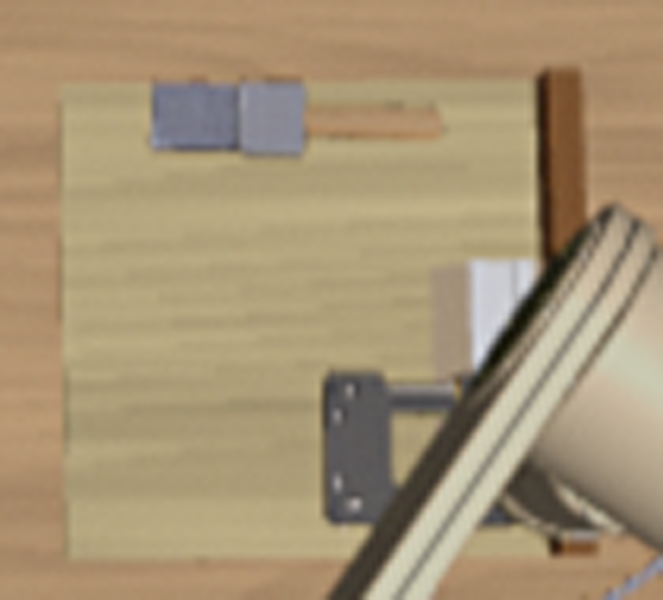

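```bash
python3 -c "
from h import *
arm.dwell(.2); print(arm.get_force(),arm.get_joint_velocities().round(3)); arm.hand_in(); print(arm.get_time())"
```

```text
[ 0.26294334 -0.23824496  0.47119272] [-0.001 -0.002 -0.004 -0.002  0.002 -0.   ]
the job is handed in; nothing more can be done
the job is handed in; nothing more can be done
```

I handed the job in: the near-rod column lies groove up against the stop strip, and no verdict is reported. The last clock reading before hand-in was about 42 s of the 72 s allowed.

**What I did:** I gripped the column across its upright flats, raised it 9 mm so the rod sat midway in the bore, and slid it off the open end. I laid it on the board with the groove low on the stop side. Two 60° regrasp-and-roll steps then brought the groove to the top. Last, I pushed it against the strip with closed fingers.

**Last checks:**
- **Contact with the strip:** sliding force was about 1.3 N, rising to 11.6 N when it met the strip.
- **Position:** the wrist picture puts the column's centre at about board y = -0.093 m (nominal -0.095, limit -0.0884). The 2 mm difference is within camera calibration.
- **Attitude:** by eye, the groove is on the level top face and the column lies parallel to the strip.
- **Surroundings:** the far column, the brush and the other bystanders in view looked unmoved, and the arm was clear of everything.

**One disagreement:** early on, the wrist view and the fitted rack position differed by up to about 4 pixels (roughly 3 mm). It had no effect on the grasp.

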